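Reset the ratchet of a dish-reading stand and prop it at its lowest notch

ROBOT

A 6-joint arm with a two-finger parallel gripper is mounted at the origin on the work surface. World frame = base frame: x ahead of the robot, y to its left, z up, the work surface at z = 0. Lengths are in mm, angles in rad, forces in N, time in s.
With the tool pointing down it reaches from about 275 to 1000 mm from the base axis. Payload 8.4 kg.
Tool frame: the origin (TCP) lies midway between the tips of the shut fingers; the grasp point (between the pads) lies 19 mm behind it; z points along the fingers, y is the line along which they close (so a half turn about z gives the same grasp; the last joint's range is limited). The gripper opens to 85 mm and grips with 20 to 120 N. Pads are 22 mm wide; open, the fingers measure 114 mm over their backs; the gripper's body (76 mm by 85 mm) begins 54 mm behind the grasp point. The pads swing forward as they close: fully open they stand 13 mm farther back than shut.
Start: joints at [-1.148, 0.353, 1.633, -0, 1.155, -0.002], TCP at [257.585, -569.454, 231.281] pointing down, gripper open.
Joint ranges: [-2.63, 2.63], [-0.92, 2.1], [0.06, 2.66], [-1.3, 4.44], [0, 2.69], [-3.02, 3.02]. Speed limits (rad/s): [2.22, 2.22, 2.79, 3.14, 3.14, 3.14].

INTERFACE

Orientations are given as [roll, pitch, yaw] about the fixed x, y, z axes, in that order (R = Rz(yaw) Ry(pitch) Rx(roll)).
In Python, from rig import monitor, imaging, r gives the robot as it stands.
- The arm moves only by the tool drive_tool, never from a script. Its argument "plan" is a list of rows, each an object of numbers: "x", "y", "z": the shift along the tool's x, y, z in units of 50 mm (1.0 is 50 mm); "ax", "ay", "az": the turn, a rotation vector about the tool's x, y, z in units of 6 degrees (1.0 is 6 degrees); "hand": the finger opening in mm, from 0 to 85.4. In form: [{"x": .., "y": .., "z": .., "ax": .., "ay": .., "az": .., "hand": ..}, ...]. A call has 1 to 8 rows; each row is the pose to reach, as a shift and turn from the pose commanded when the call began, along the tool's axes at that moment; what a row does not reach only later rows make up. A row lasts 1/10 s, in which the tool goes at most 50 mm and 8.59 degrees, less where a joint would pass 70% of its speed; a pose out of reach is approached as far as the arm can. A call with a gripper value outside its range is refused whole. The fingers move at their own pace and stop on an object; "grip_force" is the grip in N (left out, the last holds). Time passes only in rows, so rows that repeat a pose let the fingers close. It gives the time, the measured TCP pose, the force, the opening and the grip force at its end, in the units of the state.
- monitor.sense(): the state, without advancing time (a new reading comes with each control period).
- imaging.grab_frame(name): name is "side" or "top"; returns the picture (384x512x3 uint8, red, green, blue); there is no depth.
- imaging.camera_info(name): a dict with "mtx" (3x3 intrinsics, pixels), "R" (3x3) and "t" (3): a world point X has camera coordinates R X + t. Camera axes: x right, y down, z forward; pixel columns grow to the right and rows downward; lengths in mm; the calibration is good to about 2 mm. A picture is of the moment at which its call begins. camera_info takes no time and is no camera call.
- r.sign_off(): hands the job in; it is judged then, once.
The state is a dict: "clock": time; "qpos": joint angles; "qvel": joint speeds; "joint_efforts": joint torques, N m; "eef_pos": TCP position; "tcp_rot": TCP orientation; "contact_force": force on the tool from outside, world axes, zero at the start; "wrist_torque": the same for the moment, N m; "opening": opening from 0.0 (shut) to 1.0 (fully open); "grasp_force": force on a finger pad.
Only numpy, scipy, OpenCV 4.12 (cv2) and the standard library are available. Lean on these libraries where they do the work, as an engineer would, in place of code of your own. Each camera call takes 0.05 s, during which the arm holds its last target. There are 200 camera calls.

TASK

The tilting board of the dish-reading stand is propped too steep, and its ratchet only lets it go up: lift the board by its bar through the remaining notches and on against the sprung stop at the top, just until the pawl is thrown clear, then lower the board until it lies level. Raise it again to its lowest notch and leave it propped there, let go of. Feel for the stop and the notch without straining the mechanism, never let the board drop, and leave the other things on the bench where they are.

Things in the scene. Friction and masses are not known exactly. Their poses are not given: they have to be found in the camera images.
- hinge (a point): Middle of the board's hinge line, 130 mm above the bench, on the fixed white stand (base plate 250 x 200 x 10 mm; the hinge line is level, 110 mm from the plate's middle, on the robot's side). Axes: z up, x level from hinge to the bar's side, y along the hinge line, left seen that way. Ratchet sector, pawl and post stand at the +y end, 115 to 170 mm from the board's middle.
- bar (a point): Middle of the round steel grip bar at the board's free far edge: 12 mm thick, 140 mm long, parallel to the hinge line and 230 mm from it. Two 10 mm rods, 65 mm either side of its middle, carry it; gap to the board's edge 54 mm. Take it from above, a finger either side; it may turn between the fingers as the board tilts. Axes: x from hinge to bar along the board, y along the bar.
- tilt (a joint): Board tilt, rad: 0 = level (lower end stop, bar 130 mm above the bench), growing as the bar rises. The pawl props it at about 0.21 (lowest notch), 0.35, 0.49 and 0.63; it starts in one of the upper three. Raised some 0.04 past a notch, the pawl has dropped in behind it; let down from there the board settles on the pawl, which then takes its whole weight.
- stop (a point): Face of the rubber-faced sprung stop under the post's arm; a lug of the board meets it above the top notch, at a tilt between 0.72 and 0.93, set by hand, different each time and not measured: feel for it. It gives about 4 N per mm at the bar. Some 2 mm in, at 7 to 10 N at the bar above the board's own load, the pawl is thrown clear and stays so while the board goes down.
- pawl_pivot (a point): Pivot of the weighted steel pawl on the post. Seated, the pawl leans towards the hinge onto the toothed sector; thrown clear, it leans the other way. On the way down, at a tilt of 0.13 to 0.06, the board pushes it back over with slight resistance, so that it is in play again when the board lies level.
- board: The matt black board, 165 x 175 x 8 mm, with its bar, toothed sector and stop lug: 0.4 to 0.8 kg in all, felt as about 1 to 4 N at the bar. Origin: middle of the hinge line; x along the board to the bar, z out of its upper face. Let go of unpropped, it falls.
- post: The white post beside the board's left edge, fixed to the stand, 223 mm tall with an arm at its top, carrying pawl and stop. Origin: under the middle of the stand's base plate; axes as for the hinge. More than 45 N between board and post is too much: about 22 N at the bar beyond the board's own load, up against the stop or down on the pawl.
- dish_a: A lidded culture dish, 92 mm across, 16 mm high, beyond the stand's far right corner. A bystander. Origin: centre of its underside.
- dish_b: A lidded culture dish of the same size, left of the stand near the robot. A bystander. Origin: centre of its underside.
- marker: A black marker pen, 14 mm thick, 138 mm long, lying right of the stand. A bystander. Origin: under its middle.
- magnifier: A hand magnifier, 86 mm across with a 100 mm handle, lying left of the stand towards the tube racks. A bystander. Origin: under the middle of its lens.
- jar: A glass jar, 60 mm across, 85 mm high, standing in a steel tray far to the right. A bystander. Origin: centre of its underside.
- bottle: An amber bottle, 54 mm across, 120 mm high, standing in the same tray. A bystander. Origin: centre of its underside.

How it is judged (in metres and radians):
On the way, in this order (a step that is already met when the one before it is completed fails the run):
1. the board is lifted clear past its top notch, up to the stop (value of joint tilt above 0.7 rad), for 0.1 s.
2. the pawl being clear, the board is laid level (value of joint tilt below 0.035 rad), for 0.2 s.
At the end, for the whole second after the job is handed in: the board rests still on its pawl in the lowest notch: tilt 0.175 to 0.24 rad, moving slower than 0.05 rad/s (value of joint tilt between 0.175 and 0.24 rad and velocity of joint tilt between -0.05 and 0.05 rad/s); the robot touches nothing.
It fails at once if the mechanism is strained: over 45 N between board and post (stop or pawl) (contact force between board and post above 45 N).
It fails at once if the board is let fall (faster than 1.8 rad/s downwards) (velocity of joint tilt below -1.8 rad/s).
It fails at once if a bystander (dish, marker, magnifier, jar or bottle) is displaced by over 25 mm (distance of any of dish_a, dish_b, marker, magnifier, jar, bottle from where it was at the start of the episode above 0.025 m).
It also fails if it takes over 59 s, if anything falls off the work surface, if the arm or the gripper's body presses on something with over 40 N, if the wrist force passes 120 N, or if a joint passes its speed limit or range.

## Working session

There is one attempt and no reset: what is moved stays moved. The work goes in short steps, Python scripts to look and compute and a tool call to move; the robot and the scene stay as the last step left them, time stands still between calls to the robot, and variables do not carry over. Pictures are saved under pics/ and viewed, at most 10 in all, crops included, and the job is handed in when it is done.

Besides the shell and the picture viewer there is one more tool, called after "Emit:" by a JSON object that holds its "method" and its "body". drive_tool: Moves the arm, as the interface text tells. Its arguments: {"type":"object","properties":{"plan":{"type":"array","items":{"type":"object","properties":{"x":{"type":"number"},"y":{"type":"number"},"z":{"type":"number"},"ax":{"type":"number"},"ay":{"type":"number"},"az":{"type":"number"},"hand":{"type":"number"}}}},"grip_force":{"type":"number"}},"required":["plan"]}

```bash
mkdir -p pics; ls; python3 - <<'E'
from rig import monitor, imaging, r
import cv2
for n in("side","top"):
    f=imaging.grab_frame(n); cv2.imwrite(f"pics/{n}0.png",f[:,:,::-1])
    c=imaging.camera_info(n); print(n,c)
print(monitor.sense())
E
```

```text
pics
side {'mtx': array([[378.23524861,   0.        , 252.89296919],
       [  0.        , 378.23524861, 185.46284006],
       [  0.        ,   0.        ,   1.        ]]), 'R': array([[ 0.78848947,  0.61500319, -0.0074454 ],
       [ 0.39751107, -0.51880762, -0.75685111],
       [-0.46932858,  0.5938095 , -0.65354492]]), 't': array([-373.20723797, -165.11215173, 1767.41992059])}
top {'mtx': array([[396.51260539,   0.        , 253.29966672],
       [  0.        , 396.51260539, 194.89419028],
       [  0.        ,   0.        ,   1.        ]]), 'R': array([[ 0.01252147, -0.99979159, -0.0161243 ],
       [-0.99457795, -0.01078805, -0.10343264],
       [ 0.10323713,  0.017332  , -0.99450575]]), 't': array([ -97.08629057,  577.03033237, 1186.30328958])}
{'clock': 0.1, 'qpos': array([-1.14838162e+00,  3.53540255e-01,  1.63406234e+00, -2.31696313e-05,
        1.15519890e+00, -2.42214228e-03]), 'qvel': array([ 0.00066305,  0.00015644, -0.00228869, -0.00043567, -0.00067593,
        0.00038126]), 'joint_efforts': array([-1.74174666e-04, -6.06356978e+01, -3.42820287e+01,  7.68419227e-06,
        4.02593985e-03, -4.99130934e-06]), 'eef_pos': array([ 257.41364193, -569.06122387,  230.65977997]), 'tcp_rot': array([-3.14038376e+00,  1.82579490e-05,  4.24846226e-01]), 'contact_force': array([ 0.56660944,  0.46027148, -0.82571234]), 'wrist_torque': array([ 0.06257498, -0.01267394,  0.00056561]), 'grasp_force': 0.0, 'opening': 0.9948820081755471}
```

View pics/side0.png

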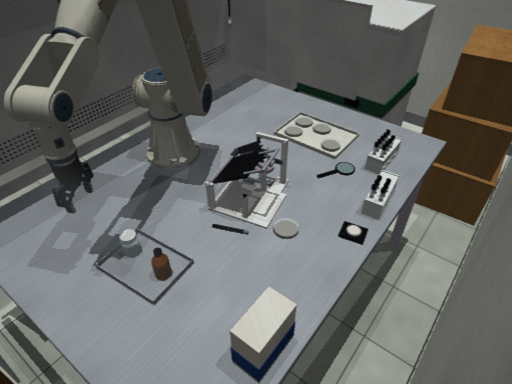

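View pics/top0.png

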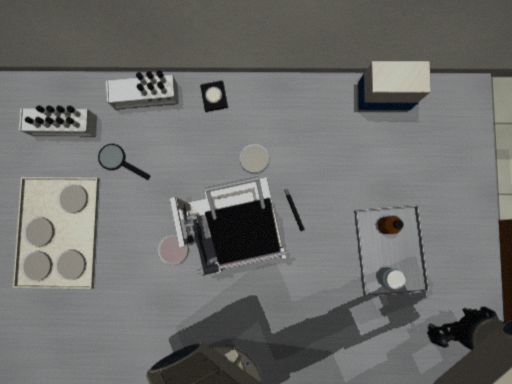

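Both views show the stand. In the top view the bar runs about (208,188)-(264,180) and the board is the black patch at (240,230). The post is at about (183,220). I'll enlarge both views.

```bash
python3 - <<'E'
import cv2,numpy as np
t=cv2.imread("pics/top0.png")[160:290,160:310]; s=cv2.imread("pics/side0.png")[120:230,195:300]
a=cv2.resize(t,None,fx=5,fy=4.6,interpolation=2)
cv2.imwrite("pics/tz.png",cv2.resize(t,None,fx=4.5,fy=4.5,interpolation=2)); cv2.imwrite("pics/sz.png",cv2.resize(s,None,fx=5.4,fy=5.4,interpolation=2))
E
```

```text
(no output)
```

View pics/tz.png

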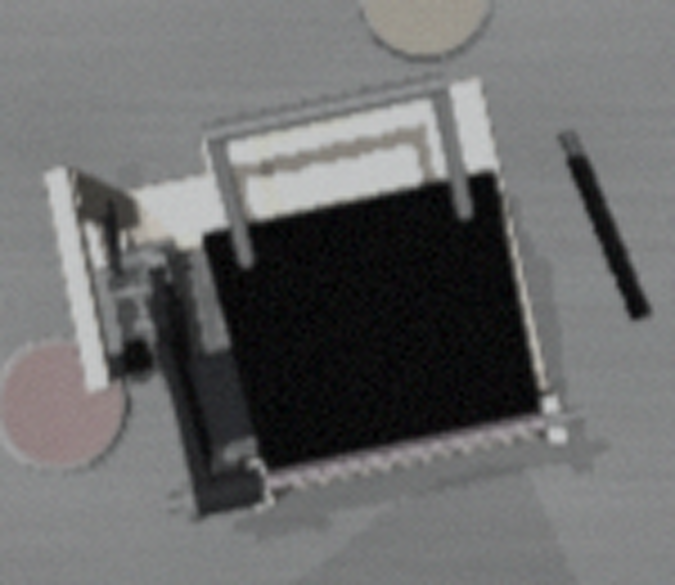

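View pics/sz.png

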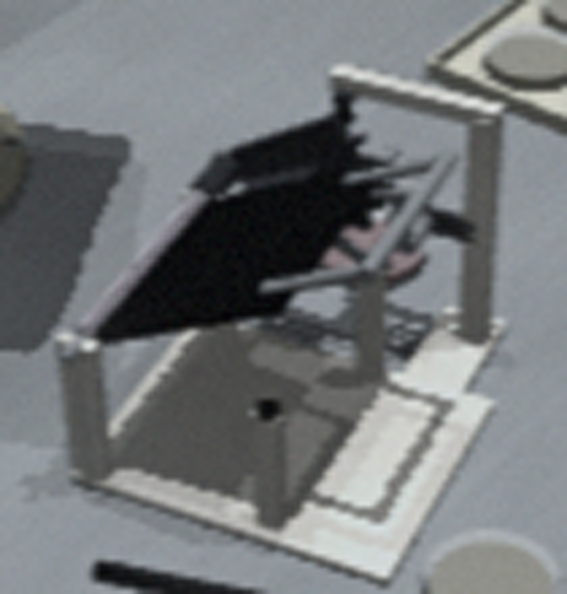

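The zoomed top view shows the bar from (206,138) to (442,84), with rods just inside it, and the board's hinge edge from (268,478) to (545,420). In the side zoom the bar runs from (370,268) at its right end to (452,158) at its left end. I'll triangulate these.

```bash
cat > h.py <<'E'
from rig import monitor, imaging, r
import cv2,numpy as np
def P(n):
    c=imaging.camera_info(n); return np.array(c['mtx'])@np.c_[c['R'],c['t']]
def tri(a,b):
    X=cv2.triangulatePoints(P('top'),P('side'),np.float64(a),np.float64(b)).ravel(); return X[:3]/X[3]
def ray(n,uv,z):
    M=P(n); A=np.c_[M[:,:2],-np.array([*uv,1.])]
    return np.linalg.solve(A,-(M[:,2]*z+M[:,3]))[:2]
def st():
    s=monitor.sense(); np.set_printoptions(precision=3,suppress=True)
    for k in('clock','qpos','eef_pos','tcp_rot','contact_force','opening','grasp_force'): print(k,s[k])
E
python3 - <<'E'
from h import *
T=lambda u,v:(u/4.5+160-.4,v/4.5+160-.4); S=lambda u,v:(u/5.4+195-.4,v/5.4+120-.4)
R=tri(T(442,84),S(370,268)); L=tri(T(206,138),S(452,158)); print("bar R",R,"L",L,np.linalg.norm(R-L),(R+L)/2)
a=ray('top',T(268,478),130);b=ray('top',T(545,420),130);print("hinge",a,b,np.linalg.norm(a-b),(a+b)/2)
m=(R+L)/2; d=R[:2]-L[:2]; print("bar yaw",np.arctan2(*-d[::-1]))
print("hinge knob R",tri(T(555,425),S(75,342)))
# plate corners (z=10) side view
for p in((385,578),(492,402),(75,480)): print("plate",ray('side',S(*p),10))
print("plate top", ray('top',T(483,80),10))
print('post top',[ray('top',T(*p),223) for p in((58,170),(97,390))])
E
```

```text
bar R [ 599.43479649 -104.45955742  239.99299843] L [567.98809334  29.11066548 234.52092609] 137.3311441770161 [583.71144492 -37.67444597 237.25696226]
hinge [ 3.69686051e+02 -2.46522977e-01] [ 407.18276438 -169.89482474] 173.7427690948148 [388.43440763 -85.07067386]
bar yaw 1.8020176280248954
hinge knob R [ 404.33802312 -175.98097297  127.11570157]
plate [ 638.0961923  -133.88884214]
plate [595.54927707  57.20014024]
plate [ 406.54201173 -192.19236408]
plate top [ 635.63067899 -131.94150087]
post top [array([549.29610628, 114.75710057]), array([424.4716771 ,  88.39596566])]
```

The measurements agree: bar height is 237 mm, so tilt is about 0.49. The stand's yaw is about 0.235, the hinge is at about (387,-85) and the bar middle at (584,-38). Next I'll approach above the bar.

Emit:
{"method": "drive_tool", "body": {"plan": [{"x": 0.5,"y": -0.35,"z": -0.3,"az": -0.6,"hand": 85},{"x": 1.4,"y": -0.95,"z": -0.8,"az": -1.6,"hand": 60},{"x": 2.3,"y": -1.55,"z": -1.4,"az": -2.7,"hand": 40},{"x": 3.1,"y": -2.1,"z": -2,"az": -3.8,"hand": 40},{"x": 3.9,"y": -2.65,"z": -2,"az": -4.9,"hand": 40},{"x": 4.7,"y": -3.2,"z": -2,"az": -5.9,"hand": 40},{"x": 5.5,"y": -3.75,"z": -2,"az": -6.6,"hand": 40},{"x": 6.3,"y": -4.27,"z": -2,"az": -6.67,"hand": 40}], "grip_force": 30}}

```text
invalid input
```

```bash
cat >> h.py <<'E'
from scipy.spatial.transform import Rotation as Ro
def to(p,yaw):
    s=monitor.sense(); st()
    R=Ro.from_euler('xyz',s['tcp_rot']); G=Ro.from_euler('xyz',[np.pi,0,yaw])
    print('shift',R.inv().apply(np.array(p)-s['eef_pos'])/50,'turn',(R.inv()*G).as_rotvec()/np.radians(6))
E
python3 -c "
from h import *
to([584,-38,300],1.806)"
```

```text
clock 0.1
qpos [-1.148  0.354  1.634 -0.     1.155 -0.002]
eef_pos [ 257.414 -569.061  230.66 ]
tcp_rot [-3.14   0.     0.425]
contact_force [ 0.567  0.46  -0.826]
opening 0.9948820081755471
grasp_force 0.0
shift [10.329 -6.986 -1.379] turn [ -0.01   -0.008 -13.189]
```

Emit:
{"method": "drive_tool", "body": {"plan": [{"x": 0.5,"y": -0.35,"z": -0.3,"ax": 0,"ay": 0,"az": -0.6,"hand": 85},{"x": 1.4,"y": -0.95,"z": -0.8,"ax": 0,"ay": 0,"az": -1.6,"hand": 60},{"x": 2.3,"y": -1.55,"z": -1.4,"ax": 0,"ay": 0,"az": -2.7,"hand": 40},{"x": 3.1,"y": -2.1,"z": -2,"ax": 0,"ay": 0,"az": -3.8,"hand": 40},{"x": 3.9,"y": -2.65,"z": -2,"ax": 0,"ay": 0,"az": -4.9,"hand": 40},{"x": 4.7,"y": -3.2,"z": -2,"ax": 0,"ay": 0,"az": -5.9,"hand": 40},{"x": 5.5,"y": -3.75,"z": -2,"ax": 0,"ay": 0,"az": -6.6,"hand": 40},{"x": 6.3,"y": -4.27,"z": -2,"ax": 0,"ay": 0,"az": -6.67,"hand": 40}], "grip_force": 30}}

```text
clock: 0.9
eef_pos: [447.1, -259.2, 331.4]
tcp_rot: [3.141, -0.0, 1.126]
contact_force: [0.2, 0.7, 0.4]
opening: 0.467
grasp_force: 0.0
```

```bash
python3 -c "
from h import *
to([584,-38,300],1.806)"
```

```text
clock 0.9
qpos [-0.528  0.096  1.738  0.     1.307 -0.083]
eef_pos [ 447.103 -259.179  331.373]
tcp_rot [ 3.141 -0.     1.126]
contact_force [0.239 0.654 0.417]
opening 0.46682191544450236
grasp_force 0.0
shift [5.171 0.566 0.628] turn [ 0.004  0.001 -6.497]
```

Emit:
{"method": "drive_tool", "body": {"plan": [{"x": 0.8,"y": 0.08,"z": 0,"ax": 0,"ay": 0,"az": -1.0,"hand": 40},{"x": 1.7,"y": 0.17,"z": 0,"ax": 0,"ay": 0,"az": -2.3,"hand": 40},{"x": 2.6,"y": 0.26,"z": 0,"ax": 0,"ay": 0,"az": -3.6,"hand": 40},{"x": 3.5,"y": 0.35,"z": 0.2,"ax": 0,"ay": 0,"az": -4.9,"hand": 40},{"x": 4.3,"y": 0.43,"z": 0.4,"ax": 0,"ay": 0,"az": -6.0,"hand": 40},{"x": 4.83,"y": 0.5,"z": 0.6,"ax": 0,"ay": 0,"az": -6.52,"hand": 40},{"x": 4.83,"y": 0.5,"z": 0.6,"ax": 0,"ay": 0,"az": -6.52,"hand": 40},{"x": 4.83,"y": 0.5,"z": 0.6,"ax": 0,"ay": 0,"az": -6.52,"hand": 40}]}}

```text
clock: 1.7
eef_pos: [573.3, -53.8, 300.5]
tcp_rot: [-3.14, -0.0, 1.807]
contact_force: [-0.6, -1.0, -0.3]
opening: 0.472
grasp_force: 0.0
```

```bash
python3 -c "
from h import *
to([584,-38,218],1.806)
f=imaging.grab_frame('top')[150:300,150:330]; g=imaging.grab_frame('side')[80:230,180:330]
cv2.imwrite('pics/a1.png',cv2.resize(np.hstack([f,g])[:,:,::-1],None,fx=2.4,fy=2.4,interpolation=2))"
```

```text
clock 1.7
qpos [-0.096  0.218  1.66  -0.     1.265 -0.332]
eef_pos [573.257 -53.829 300.539]
tcp_rot [-3.14  -0.     1.807]
contact_force [-0.587 -1.024 -0.299]
opening 0.4717777744729473
grasp_force 0.0
shift [0.257 0.286 1.65 ] turn [-0.015 -0.002  0.006]
```

View pics/a1.png

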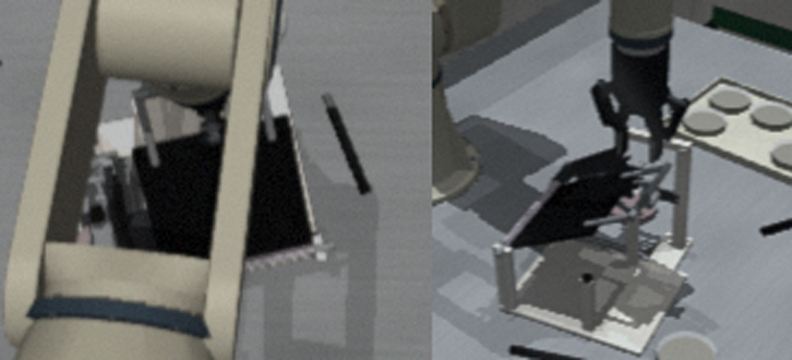

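The gripper is above the bar, fingers either side, but 10-15 mm short in x and y. I'll correct that before going down.

Emit:
{"method": "drive_tool", "body": {"plan": [{"x": 0.25,"y": 0.28,"z": 0,"ax": 0,"ay": 0,"az": 0,"hand": 40},{"x": 0.25,"y": 0.28,"z": 0,"ax": 0,"ay": 0,"az": 0,"hand": 40}]}}

```text
clock: 2.0
eef_pos: [585.4, -38.1, 301.8]
tcp_rot: [3.14, -0.0, 1.805]
contact_force: [0.2, 0.3, -0.2]
opening: 0.466
grasp_force: 0.0
```

```bash
python3 -c "
from h import *
to([584,-38,218],1.806)"
```

```text
clock 2.0
qpos [-0.068  0.233  1.638  0.001  1.269 -0.302]
eef_pos [585.371 -38.108 301.753]
tcp_rot [ 3.14  -0.     1.805]
contact_force [ 0.205  0.286 -0.197]
opening 0.46633221457598556
grasp_force 0.0
shift [ 0.008 -0.029  1.675] turn [ 0.017 -0.003 -0.011]
```

Emit:
{"method": "drive_tool", "body": {"plan": [{"x": 0,"y": 0,"z": 0.4,"ax": 0,"ay": 0,"az": 0,"hand": 40},{"x": 0,"y": 0,"z": 0.8,"ax": 0,"ay": 0,"az": 0,"hand": 40},{"x": 0,"y": 0,"z": 1.1,"ax": 0,"ay": 0,"az": 0,"hand": 40},{"x": 0,"y": 0,"z": 1.4,"ax": 0,"ay": 0,"az": 0,"hand": 40},{"x": 0,"y": 0,"z": 1.66,"ax": 0,"ay": 0,"az": 0,"hand": 40},{"x": 0,"y": 0,"z": 1.66,"ax": 0,"ay": 0,"az": 0,"hand": 40}]}}

```text
clock: 2.6
eef_pos: [583.3, -38.7, 216.2]
tcp_rot: [-3.139, -0.001, 1.806]
contact_force: [-0.7, 0.9, 1.1]
opening: 0.465
grasp_force: 0.0
```

```bash
python3 -c "
from h import *
to([584,-38,218],1.806)
g=imaging.grab_frame('side')[100:200,190:310]
cv2.imwrite('pics/a2.png',cv2.resize(g[:,:,::-1],None,fx=5,fy=5,interpolation=2))"
```

```text
clock 2.6
qpos [-0.069  0.307  1.735  0.     1.102 -0.304]
eef_pos [583.304 -38.738 216.237]
tcp_rot [-3.139 -0.001  1.806]
contact_force [-0.657  0.853  1.118]
opening 0.4646562746356456
grasp_force 0.0
shift [ 0.011  0.017 -0.035] turn [-0.027 -0.009 -0.002]
```

View pics/a2.png

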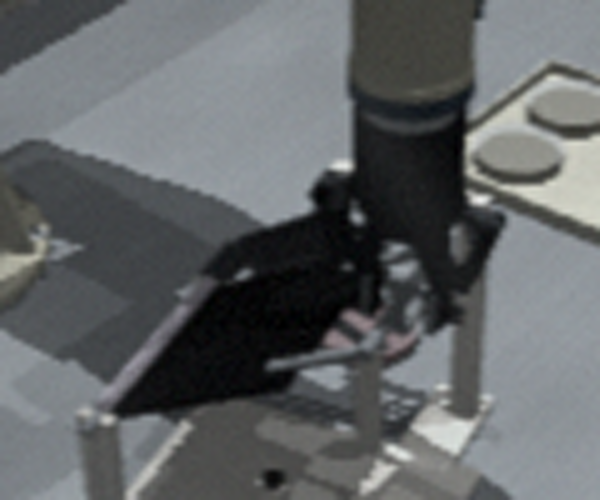

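The fingers straddle the bar in the middle, with no contact force. Closing.

Emit:
{"method": "drive_tool", "body": {"plan": [{"x": 0,"y": 0,"z": 0,"ax": 0,"ay": 0,"az": 0,"hand": 25},{"x": 0,"y": 0,"z": 0,"ax": 0,"ay": 0,"az": 0,"hand": 15},{"x": 0,"y": 0,"z": 0,"ax": 0,"ay": 0,"az": 0,"hand": 6},{"x": 0,"y": 0,"z": 0,"ax": 0,"ay": 0,"az": 0,"hand": 6},{"x": 0,"y": 0,"z": 0,"ax": 0,"ay": 0,"az": 0,"hand": 6},{"x": 0,"y": 0,"z": 0,"ax": 0,"ay": 0,"az": 0,"hand": 6}], "grip_force": 30}}

```text
clock: 3.25
eef_pos: [584.5, -38.8, 218.5]
tcp_rot: [3.141, 0.0, 1.806]
contact_force: [-0.9, -0.7, 2.4]
opening: 0.126
grasp_force: 29.4
```

```bash
python3 -c "
from h import *
st()
H=np.array([387,-85,111]);u=np.array([np.cos(.235),np.sin(.235)])
import sys
s=monitor.sense()['eef_pos'];d=s-H;print('along',d[:2]@u,'side',d[:2]@[-u[1],u[0]],'tilt',np.arctan2(d[2],d[:2]@u),np.hypot(d[2],d[:2]@u))
for t in(.49,.56,.63,.67,.7,.75,.8,.85,.9): print(t,-230*np.cos(t)/50+230*np.cos(.49)/50,(230*np.sin(t)-230*np.sin(.49))/50)
"
```

```text
clock 3.25
qpos [-0.069  0.305  1.733 -0.     1.103 -0.304]
eef_pos [584.53  -38.814 218.529]
tcp_rot [3.141 0.    1.806]
contact_force [-0.934 -0.664  2.432]
opening 0.12552141712046222
grasp_force 29.4076144695282
along 202.85472399467756 side -1.0767001906630702 tilt 0.4874218419282074 229.59229076493023
0.49 0.0 0.0
0.56 0.16135763894484478 0.27857742484873654
0.63 0.34180461137066054 0.545186800947113
0.67 0.45315148655465265 0.6916564547808477
0.7 0.540457088097912 0.7985222757060515
0.75 0.6929623527869828 0.9706592105200101
0.8 0.853880286609598 1.1349589325504779
0.85 1.022808678535641 1.2910107780580196
0.9 1.1993252955615028 1.4384246986990965
```

The grip holds: radius is 229.6 mm and tilt 0.487. Now I'll lift along the arc to about 0.68.

Emit:
{"method": "drive_tool", "body": {"plan": [{"x": 0,"y": -0.04,"z": -0.08,"ax": 0,"ay": 0,"az": 0,"hand": 6},{"x": 0,"y": -0.1,"z": -0.18,"ax": 0,"ay": 0,"az": 0,"hand": 6},{"x": 0,"y": -0.16,"z": -0.28,"ax": 0,"ay": 0,"az": 0,"hand": 6},{"x": 0,"y": -0.23,"z": -0.38,"ax": 0,"ay": 0,"az": 0,"hand": 6},{"x": 0,"y": -0.3,"z": -0.49,"ax": 0,"ay": 0,"az": 0,"hand": 6},{"x": 0,"y": -0.37,"z": -0.59,"ax": 0,"ay": 0,"az": 0,"hand": 6},{"x": 0,"y": -0.44,"z": -0.68,"ax": 0,"ay": 0,"az": 0,"hand": 6},{"x": 0,"y": -0.48,"z": -0.73,"ax": 0,"ay": 0,"az": 0,"hand": 6}]}}

```text
clock: 4.05
eef_pos: [561.1, -44.2, 255.6]
tcp_rot: [3.14, 0.0, 1.806]
contact_force: [5.3, 1.6, 1.1]
opening: 0.127
grasp_force: 29.5
```

```bash
cat >> h.py <<'E'
def tl(*T):
    H=np.array([387,-85,111]);u=np.array([np.cos(.235),np.sin(.235)]);m=monitor.sense()
    d=m['eef_pos']-H;a=d[:2]@u;t=np.arctan2(d[2],a);F=m['contact_force'];Fa=F[:2]@u
    print('clk %.2f tilt %.3f rad %.1f Ft %.2f Fr %.2f op %.3f g %.1f'%(m['clock'],t,np.hypot(d[2],a),-Fa*np.sin(t)+F[2]*np.cos(t),Fa*np.cos(t)+F[2]*np.sin(t),m['opening'],m['grasp_force']), F, 'side',d[:2]@[-u[1],u[0]])
    for q in T: print(q,'y %.3f z %.3f'%((230*np.cos(q)-a)/50,(d[2]-230*np.sin(q))/50))
E
python3 -c "
from h import *
tl(.7,.72,.74,.76,.78,.8)"
```

```text
clk 4.05 tilt 0.680 rad 230.0 Ft -2.61 Fr 5.00 op 0.127 g 29.5 [5.29714309 1.63571547 1.1168458 ] side -0.9105485006066574
0.7 y -0.058 z -0.072
0.72 y -0.118 z -0.142
0.74 y -0.180 z -0.210
0.76 y -0.242 z -0.278
0.78 y -0.306 z -0.344
0.8 y -0.372 z -0.408
```

Emit:
{"method": "drive_tool", "body": {"plan": [{"x": 0,"y": -0.05,"z": -0.06,"ax": 0,"ay": 0,"az": 0,"hand": 6},{"x": 0,"y": -0.105,"z": -0.125,"ax": 0,"ay": 0,"az": 0,"hand": 6},{"x": 0,"y": -0.105,"z": -0.125,"ax": 0,"ay": 0,"az": 0,"hand": 6}]}}

```text
clock: 4.35
eef_pos: [556.2, -45.4, 261.7]
tcp_rot: [3.14, 0.0, 1.806]
contact_force: [5.6, 1.3, 1.4]
opening: 0.126
grasp_force: 29.6
```

```bash
python3 -c "
from h import *
tl(.73,.745,.76)"
```

```text
clk 4.35 tilt 0.714 rad 230.1 Ft -2.69 Fr 5.22 op 0.126 g 29.6 [5.56461072 1.2627347  1.39419001] side -0.8689844066653075
0.73 y -0.048 z -0.053
0.745 y -0.094 z -0.104
0.76 y -0.142 z -0.154
```

Emit:
{"method": "drive_tool", "body": {"plan": [{"x": 0,"y": -0.02,"z": -0.03,"ax": 0,"ay": 0,"az": 0,"hand": 6},{"x": 0,"y": -0.045,"z": -0.055,"ax": 0,"ay": 0,"az": 0,"hand": 6}]}}

```text
clock: 4.55
eef_pos: [554.3, -45.8, 264.1]
tcp_rot: [3.14, -0.0, 1.806]
contact_force: [6.4, 3.0, 1.9]
opening: 0.125
grasp_force: 29.6
```

```bash
python3 -c "
from h import *
tl()"
```

```text
clk 4.55 tilt 0.728 rad 230.1 Ft -3.23 Fr 6.41 op 0.125 g 29.6 [6.4157284  2.97888146 1.8518651 ] side -0.8654616818134045
```

Emit:
{"method": "drive_tool", "body": {"plan": [{"x": 0,"y": -0.02,"z": -0.03,"ax": 0,"ay": 0,"az": 0,"hand": 6},{"x": 0,"y": -0.045,"z": -0.055,"ax": 0,"ay": 0,"az": 0,"hand": 6}]}}

```text
clock: 4.75
eef_pos: [552.0, -46.4, 266.7]
tcp_rot: [3.14, -0.0, 1.806]
contact_force: [5.4, 2.3, 0.3]
opening: 0.124
grasp_force: 29.5
```

```bash
python3 -c "
from h import *
tl()"
```

```text
clk 4.75 tilt 0.743 rad 230.1 Ft -3.71 Fr 4.51 op 0.124 g 29.5 [5.43279996 2.3443647  0.3232734 ] side -0.8305291242539214
```

Emit:
{"method": "drive_tool", "body": {"plan": [{"x": 0,"y": -0.02,"z": -0.03,"ax": 0,"ay": 0,"az": 0,"hand": 6},{"x": 0,"y": -0.047,"z": -0.055,"ax": 0,"ay": 0,"az": 0,"hand": 6}]}}

```text
clock: 4.95
eef_pos: [549.6, -46.9, 269.4]
tcp_rot: [3.141, -0.0, 1.806]
contact_force: [5.4, 2.9, 2.3]
opening: 0.128
grasp_force: 29.5
```

```bash
python3 -c "
from h import *
tl()"
```

```text
clk 4.95 tilt 0.759 rad 230.2 Ft -2.37 Fr 5.89 op 0.128 g 29.5 [5.37820775 2.89029122 2.3360298 ] side -0.816653884377502
```

Emit:
{"method": "drive_tool", "body": {"plan": [{"x": 0,"y": -0.02,"z": -0.03,"ax": 0,"ay": 0,"az": 0,"hand": 6},{"x": 0,"y": -0.048,"z": -0.054,"ax": 0,"ay": 0,"az": 0,"hand": 6}]}}

```text
clock: 5.15
eef_pos: [547.2, -47.5, 272.1]
tcp_rot: [3.141, -0.0, 1.806]
contact_force: [5.5, 3.3, 2.3]
opening: 0.131
grasp_force: 29.4
```

```bash
python3 -c "
from h import *
tl()"
```

```text
clk 5.15 tilt 0.775 rad 230.3 Ft -2.65 Fr 5.96 op 0.131 g 29.4 [5.50235733 3.25865264 2.27742081] side -0.803148203909229
```

Emit:
{"method": "drive_tool", "body": {"plan": [{"x": 0,"y": -0.02,"z": -0.03,"ax": 0,"ay": 0,"az": 0,"hand": 6},{"x": 0,"y": -0.05,"z": -0.053,"ax": 0,"ay": 0,"az": 0,"hand": 6}]}}

```text
clock: 5.35
eef_pos: [544.7, -48.0, 274.7]
tcp_rot: [3.141, -0.0, 1.806]
contact_force: [5.1, 2.6, 2.3]
opening: 0.129
grasp_force: 29.4
```

```bash
python3 -c "
from h import *
tl()"
```

```text
clk 5.35 tilt 0.791 rad 230.3 Ft -2.34 Fr 5.49 op 0.129 g 29.4 [5.05554528 2.62372866 2.26018834] side -0.7626293524113452
```

Emit:
{"method": "drive_tool", "body": {"plan": [{"x": 0,"y": -0.02,"z": -0.03,"ax": 0,"ay": 0,"az": 0,"hand": 6},{"x": 0,"y": -0.05,"z": -0.052,"ax": 0,"ay": 0,"az": 0,"hand": 6}]}}

```text
clock: 5.55
eef_pos: [542.2, -48.6, 277.3]
tcp_rot: [3.141, -0.0, 1.806]
contact_force: [4.7, 3.3, 1.5]
opening: 0.132
grasp_force: 29.3
```

```bash
python3 -c "
from h import *
tl()"
```

```text
clk 5.55 tilt 0.807 rad 230.4 Ft -2.82 Fr 4.81 op 0.132 g 29.3 [4.72571547 3.28958822 1.51751055] side -0.7723993654301454
```

Emit:
{"method": "drive_tool", "body": {"plan": [{"x": 0,"y": -0.025,"z": -0.03,"ax": 0,"ay": 0,"az": 0,"hand": 6},{"x": 0,"y": -0.051,"z": -0.051,"ax": 0,"ay": 0,"az": 0,"hand": 6}]}}

```text
clock: 5.75
eef_pos: [539.7, -49.2, 279.9]
tcp_rot: [3.141, -0.0, 1.806]
contact_force: [4.4, 4.0, 2.4]
opening: 0.131
grasp_force: 29.3
```

```bash
python3 -c "
from h import *
tl()"
```

```text
clk 5.75 tilt 0.822 rad 230.5 Ft -2.17 Fr 5.24 op 0.131 g 29.3 [4.35374812 3.95960234 2.36580817] side -0.7656111811675032
```

Emit:
{"method": "drive_tool", "body": {"plan": [{"x": 0,"y": -0.025,"z": -0.03,"ax": 0,"ay": 0,"az": 0,"hand": 6},{"x": 0,"y": -0.052,"z": -0.05,"ax": 0,"ay": 0,"az": 0,"hand": 6}]}}

```text
clock: 5.95
eef_pos: [537.3, -49.8, 282.3]
tcp_rot: [3.141, -0.0, 1.806]
contact_force: [6.9, 4.0, -0.8]
opening: 0.125
grasp_force: 29.2
```

```bash
python3 -c "
from h import *
tl()"
```

```text
clk 5.95 tilt 0.837 rad 230.6 Ft -6.22 Fr 4.50 op 0.125 g 29.2 [ 6.8904517   4.00813262 -0.82421116] side -0.7352720256945587
```

The stop is felt: about 3.7 N extra at tilt 0.837. I'll press on in small steps.

Emit:
{"method": "drive_tool", "body": {"plan": [{"x": 0,"y": -0.01,"z": -0.01,"ax": 0,"ay": 0,"az": 0,"hand": 6},{"x": 0,"y": -0.018,"z": -0.018,"ax": 0,"ay": 0,"az": 0,"hand": 6},{"x": 0,"y": -0.018,"z": -0.018,"ax": 0,"ay": 0,"az": 0,"hand": 6}]}}

```text
clock: 6.25
eef_pos: [536.6, -49.9, 282.9]
tcp_rot: [3.14, -0.0, 1.806]
contact_force: [7.7, 3.1, -2.1]
opening: 0.127
grasp_force: 29.3
```

```bash
python3 -c "
from h import *
tl()"
```

```text
clk 6.25 tilt 0.842 rad 230.6 Ft -7.52 Fr 3.92 op 0.127 g 29.3 [ 7.72128275  3.0510151  -2.09372545] side -0.7218207959601121
```

Emit:
{"method": "drive_tool", "body": {"plan": [{"x": 0,"y": -0.01,"z": -0.01,"ax": 0,"ay": 0,"az": 0,"hand": 6},{"x": 0,"y": -0.02,"z": -0.02,"ax": 0,"ay": 0,"az": 0,"hand": 6},{"x": 0,"y": -0.02,"z": -0.02,"ax": 0,"ay": 0,"az": 0,"hand": 6}]}}

```text
clock: 6.55
eef_pos: [535.7, -50.1, 283.7]
tcp_rot: [3.14, -0.001, 1.806]
contact_force: [8.8, 3.8, -3.4]
opening: 0.125
grasp_force: 29.3
```

```bash
python3 -c "
from h import *
tl()
f=imaging.grab_frame('side');cv2.imwrite('pics/b.png',f[:,:,::-1])"
```

```text
clk 6.55 tilt 0.847 rad 230.6 Ft -9.36 Fr 3.69 op 0.125 g 29.3 [ 8.81802093  3.77296894 -3.43178165] side -0.6707838865845022
```

Extra is now about 6.8 N. One more small step before I look at the pawl.

Emit:
{"method": "drive_tool", "body": {"plan": [{"x": 0,"y": -0.01,"z": -0.01,"ax": 0,"ay": 0,"az": 0,"hand": 6},{"x": 0,"y": -0.018,"z": -0.018,"ax": 0,"ay": 0,"az": 0,"hand": 6},{"x": 0,"y": -0.018,"z": -0.018,"ax": 0,"ay": 0,"az": 0,"hand": 6}]}}

```text
clock: 6.9
eef_pos: [535.0, -50.3, 284.5]
tcp_rot: [3.14, -0.001, 1.806]
contact_force: [9.7, 4.2, -5.7]
opening: 0.13
grasp_force: 29.3
```

```bash
python3 -c "
from h import *
tl()
f=imaging.grab_frame('side');cv2.imwrite('pics/c.png',f[:,:,::-1])
b=cv2.imread('pics/b.png')[:,:,::-1]
C=lambda q:q[115:205,215:305]
cv2.imwrite('pics/bc.png',cv2.resize(np.hstack([C(b),C(f)])[:,:,::-1],None,fx=4.4,fy=4.4,interpolation=2)); print(np.abs(C(b).astype(int)-C(f)).max(2).max(), np.argwhere(np.abs(b.astype(int)-f).max(2)>60)[:20])"
```

```text
clk 6.90 tilt 0.852 rad 230.7 Ft -11.61 Fr 2.53 op 0.130 g 29.3 [ 9.69716058  4.17971536 -5.74256811] side -0.682820655440886
63 [[135 268]
 [149 248]]
```

View pics/bc.png

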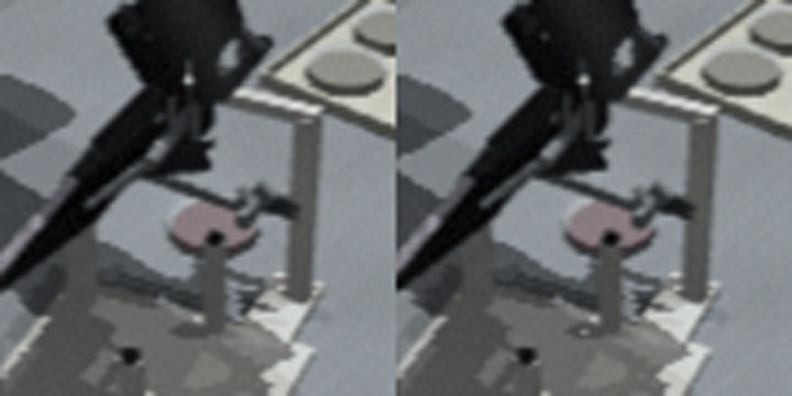

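In both crops the pawl still leans from its pivot at (250,205) left towards the hinge, tip at (155,180), so it is not thrown yet. I'll press a little further.

Emit:
{"method": "drive_tool", "body": {"plan": [{"x": 0,"y": -0.007,"z": -0.007,"ax": 0,"ay": 0,"az": 0,"hand": 6},{"x": 0,"y": -0.014,"z": -0.014,"ax": 0,"ay": 0,"az": 0,"hand": 6},{"x": 0,"y": -0.014,"z": -0.014,"ax": 0,"ay": 0,"az": 0,"hand": 6},{"x": 0,"y": -0.014,"z": -0.014,"ax": 0,"ay": 0,"az": 0,"hand": 6}]}}

```text
clock: 7.35
eef_pos: [534.4, -50.4, 285.1]
tcp_rot: [3.14, -0.001, 1.806]
contact_force: [10.5, 3.4, -6.5]
opening: 0.127
grasp_force: 29.3
```

```bash
cat >> h.py <<'E'
def pw(n):
    tl()
    f=imaging.grab_frame('side');cv2.imwrite(f'pics/{n}.png',f[:,:,::-1]); b=cv2.imread('pics/b.png')[:,:,::-1]
    C=lambda q:cv2.GaussianBlur(q[150:185,240:295].astype(np.float32),(3,3),0)
    d=np.abs(C(b)-C(f)).max(2); print('diff n>30',(d>30).sum(),d.max())
E
python3 -c "
from h import *
pw('d')"
```

```text
clk 7.35 tilt 0.855 rad 230.7 Ft -12.60 Fr 2.34 op 0.127 g 29.3 [10.5493923   3.38076457 -6.50311775] side -0.6912427784333391
diff n>30 0 23.0
```

Emit:
{"method": "drive_tool", "body": {"plan": [{"x": 0,"y": -0.008,"z": -0.007,"ax": 0,"ay": 0,"az": 0,"hand": 6},{"x": 0,"y": -0.016,"z": -0.014,"ax": 0,"ay": 0,"az": 0,"hand": 6},{"x": 0,"y": -0.016,"z": -0.014,"ax": 0,"ay": 0,"az": 0,"hand": 6},{"x": 0,"y": -0.016,"z": -0.014,"ax": 0,"ay": 0,"az": 0,"hand": 6}]}}

```text
clock: 7.8
eef_pos: [533.8, -50.5, 285.6]
tcp_rot: [3.14, -0.001, 1.806]
contact_force: [11.8, 4.1, -7.4]
opening: 0.129
grasp_force: 29.3
```

```bash
python3 -c "
from h import *
pw('e')"
```

```text
clk 7.80 tilt 0.859 rad 230.7 Ft -14.23 Fr 2.55 op 0.129 g 29.3 [11.81437128  4.09338614 -7.36652206] side -0.6454840449309098
diff n>30 2 30.875
```

```bash
python3 -c "
import cv2,numpy as np
C=lambda n:cv2.resize(cv2.imread(f'pics/{n}.png')[125:190,235:300],None,fx=6,fy=6,interpolation=2)
cv2.imwrite('pics/e2.png',np.hstack([C('b'),C('e')]))"
```

```text
(no output)
```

View pics/e2.png

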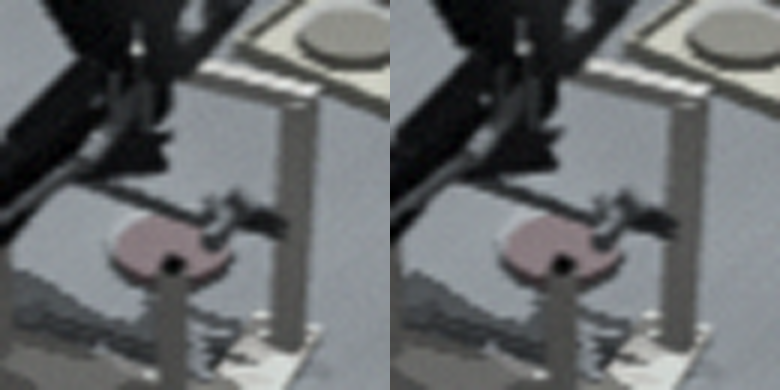

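The picture is ambiguous: the pawl could have been thrown before the earlier frame. The force is already past 7-10 N, so I'll lower gently and feel whether the top notch catches.

Emit:
{"method": "drive_tool", "body": {"plan": [{"x": 0,"y": 0.06,"z": 0.05,"ax": 0,"ay": 0,"az": 0,"hand": 6},{"x": 0,"y": 0.15,"z": 0.14,"ax": 0,"ay": 0,"az": 0,"hand": 6},{"x": 0,"y": 0.24,"z": 0.23,"ax": 0,"ay": 0,"az": 0,"hand": 6},{"x": 0,"y": 0.33,"z": 0.33,"ax": 0,"ay": 0,"az": 0,"hand": 6},{"x": 0,"y": 0.42,"z": 0.43,"ax": 0,"ay": 0,"az": 0,"hand": 6},{"x": 0,"y": 0.51,"z": 0.53,"ax": 0,"ay": 0,"az": 0,"hand": 6},{"x": 0,"y": 0.58,"z": 0.61,"ax": 0,"ay": 0,"az": 0,"hand": 6},{"x": 0,"y": 0.61,"z": 0.65,"ax": 0,"ay": 0,"az": 0,"hand": 6}]}}

```text
clock: 8.65
eef_pos: [562.8, -43.9, 253.6]
tcp_rot: [-3.142, -0.0, 1.806]
contact_force: [4.5, 2.3, 2.2]
opening: 0.127
grasp_force: 30.8
```

```bash
python3 -c "
from h import *
tl(.66,.64,.62,.6)"
```

```text
clk 8.65 tilt 0.669 rad 230.0 Ft -1.34 Fr 5.23 op 0.127 g 30.8 [4.52215744 2.30368081 2.18771534] side -0.9335233848296118
0.66 y 0.024 z 0.032
0.64 y 0.079 z 0.105
0.62 y 0.133 z 0.179
0.6 y 0.186 z 0.255
```

Emit:
{"method": "drive_tool", "body": {"plan": [{"x": 0,"y": 0.04,"z": 0.05,"ax": 0,"ay": 0,"az": 0,"hand": 6},{"x": 0,"y": 0.08,"z": 0.105,"ax": 0,"ay": 0,"az": 0,"hand": 6},{"x": 0,"y": 0.12,"z": 0.15,"ax": 0,"ay": 0,"az": 0,"hand": 6}]}}

```text
clock: 8.95
eef_pos: [568.2, -42.6, 246.1]
tcp_rot: [-3.141, 0.0, 1.806]
contact_force: [3.1, 1.2, 2.0]
opening: 0.128
grasp_force: 30.8
```

```bash
python3 -c "
from h import *
tl(.62,.6,.57)"
```

```text
clk 8.95 tilt 0.628 rad 230.0 Ft -0.29 Fr 3.86 op 0.128 g 30.8 [3.09786632 1.22223011 2.0307992 ] side -0.9773481084851235
0.62 y 0.021 z 0.029
0.6 y 0.074 z 0.104
0.57 y 0.150 z 0.219
```

Emit:
{"method": "drive_tool", "body": {"plan": [{"x": 0,"y": 0.015,"z": 0.02,"ax": 0,"ay": 0,"az": 0,"hand": 6},{"x": 0,"y": 0.03,"z": 0.04,"ax": 0,"ay": 0,"az": 0,"hand": 6}]}}

```text
clock: 9.15
eef_pos: [569.5, -42.3, 244.1]
tcp_rot: [-3.141, -0.0, 1.806]
contact_force: [3.5, 0.5, 1.6]
opening: 0.127
grasp_force: 30.8
```

```bash
python3 -c "
from h import *
tl(.6,.57)"
```

```text
clk 9.15 tilt 0.617 rad 229.9 Ft -0.76 Fr 3.81 op 0.127 g 30.8 [3.52485609 0.50599163 1.58403342] side -0.9733516806099466
0.6 y 0.047 z 0.064
0.57 y 0.123 z 0.179
```

Emit:
{"method": "drive_tool", "body": {"plan": [{"x": 0,"y": 0.015,"z": 0.02,"ax": 0,"ay": 0,"az": 0,"hand": 6},{"x": 0,"y": 0.04,"z": 0.055,"ax": 0,"ay": 0,"az": 0,"hand": 6}]}}

```text
clock: 9.35
eef_pos: [571.3, -41.8, 241.4]
tcp_rot: [-3.141, -0.0, 1.806]
contact_force: [3.2, 1.1, 0.5]
opening: 0.127
grasp_force: 30.8
```

```bash
python3 -c "
from h import *
tl(.57,.54,.51,.5)"
```

```text
clk 9.35 tilt 0.603 rad 229.9 Ft -1.49 Fr 3.06 op 0.127 g 30.8 [3.18869236 1.13181589 0.51387859] side -0.9471306674346478
0.57 y 0.086 z 0.126
0.54 y 0.159 z 0.243
0.51 y 0.228 z 0.362
0.5 y 0.250 z 0.403
```

It passed the top notch freely, so the pawl is clear. Lowering on.

Emit:
{"method": "drive_tool", "body": {"plan": [{"x": 0,"y": 0.06,"z": 0.09,"ax": 0,"ay": 0,"az": 0,"hand": 6},{"x": 0,"y": 0.17,"z": 0.25,"ax": 0,"ay": 0,"az": 0,"hand": 6},{"x": 0,"y": 0.27,"z": 0.43,"ax": 0,"ay": 0,"az": 0,"hand": 6},{"x": 0,"y": 0.36,"z": 0.61,"ax": 0,"ay": 0,"az": 0,"hand": 6},{"x": 0,"y": 0.44,"z": 0.79,"ax": 0,"ay": 0,"az": 0,"hand": 6},{"x": 0,"y": 0.52,"z": 0.98,"ax": 0,"ay": 0,"az": 0,"hand": 6},{"x": 0,"y": 0.58,"z": 1.14,"ax": 0,"ay": 0,"az": 0,"hand": 6},{"x": 0,"y": 0.62,"z": 1.24,"ax": 0,"ay": 0,"az": 0,"hand": 6}]}}

```text
clock: 10.15
eef_pos: [601.5, -34.7, 178.4]
tcp_rot: [-3.14, 0.0, 1.806]
contact_force: [-1.7, -4.7, -2.0]
opening: 0.124
grasp_force: 29.8
```

```bash
python3 -c "
from h import *
tl(.25,.2,.16,.14,.1,.05,0)"
```

```text
clk 10.15 tilt 0.297 rad 230.4 Ft -1.14 Fr -3.26 op 0.124 g 29.8 [-1.74200133 -4.67788198 -2.04659996] side -1.0850231310587224
0.25 y 0.050 z 0.209
0.2 y 0.101 z 0.433
0.16 y 0.134 z 0.614
0.14 y 0.148 z 0.705
0.1 y 0.170 z 0.888
0.05 y 0.187 z 1.117
0 y 0.193 z 1.347
```

Emit:
{"method": "drive_tool", "body": {"plan": [{"x": 0,"y": 0.01,"z": 0.08,"ax": 0,"ay": 0,"az": 0,"hand": 6},{"x": 0,"y": 0.03,"z": 0.2,"ax": 0,"ay": 0,"az": 0,"hand": 6},{"x": 0,"y": 0.06,"z": 0.32,"ax": 0,"ay": 0,"az": 0,"hand": 6},{"x": 0,"y": 0.08,"z": 0.44,"ax": 0,"ay": 0,"az": 0,"hand": 6},{"x": 0,"y": 0.1,"z": 0.56,"ax": 0,"ay": 0,"az": 0,"hand": 6},{"x": 0,"y": 0.12,"z": 0.66,"ax": 0,"ay": 0,"az": 0,"hand": 6},{"x": 0,"y": 0.13,"z": 0.74,"ax": 0,"ay": 0,"az": 0,"hand": 6}]}}

```text
clock: 10.85
eef_pos: [609.1, -33.0, 142.4]
tcp_rot: [3.14, 0.0, 1.806]
contact_force: [4.1, -3.4, -0.1]
opening: 0.124
grasp_force: 30.1
```

```bash
python3 -c "
from h import *
tl(.1,.06,.03,.01,0)"
```

```text
clk 10.85 tilt 0.137 rad 230.2 Ft -0.58 Fr 3.17 op 0.124 g 30.1 [ 4.12730284 -3.39170383 -0.14378111] side -1.1080223122682074
0.1 y 0.015 z 0.170
0.06 y 0.030 z 0.353
0.03 y 0.036 z 0.491
0.01 y 0.038 z 0.583
0 y 0.038 z 0.629
```

Emit:
{"method": "drive_tool", "body": {"plan": [{"x": 0,"y": 0.005,"z": 0.06,"ax": 0,"ay": 0,"az": 0,"hand": 6},{"x": 0,"y": 0.01,"z": 0.13,"ax": 0,"ay": 0,"az": 0,"hand": 6},{"x": 0,"y": 0.02,"z": 0.2,"ax": 0,"ay": 0,"az": 0,"hand": 6},{"x": 0,"y": 0.025,"z": 0.27,"ax": 0,"ay": 0,"az": 0,"hand": 6},{"x": 0,"y": 0.03,"z": 0.34,"ax": 0,"ay": 0,"az": 0,"hand": 6},{"x": 0,"y": 0.035,"z": 0.4,"ax": 0,"ay": 0,"az": 0,"hand": 6}]}}

```text
clock: 11.45
eef_pos: [610.8, -32.6, 122.6]
tcp_rot: [3.14, 0.0, 1.806]
contact_force: [3.8, -2.8, -1.2]
opening: 0.124
grasp_force: 30.4
```

```bash
python3 -c "
from h import *
tl(.03,.02,.01,0)"
```

```text
clk 11.45 tilt 0.050 rad 230.2 Ft -1.39 Fr 3.01 op 0.124 g 30.4 [ 3.82791413 -2.78448664 -1.23460513] side -1.1300652937590336
0.03 y 0.001 z 0.094
0.02 y 0.002 z 0.140
0.01 y 0.002 z 0.186
0 y 0.003 z 0.232
```

Emit:
{"method": "drive_tool", "body": {"plan": [{"x": 0,"y": 0.003,"z": 0.05,"ax": 0,"ay": 0,"az": 0,"hand": 6},{"x": 0,"y": 0.005,"z": 0.1,"ax": 0,"ay": 0,"az": 0,"hand": 6},{"x": 0,"y": 0.005,"z": 0.14,"ax": 0,"ay": 0,"az": 0,"hand": 6},{"x": 0,"y": 0.005,"z": 0.17,"ax": 0,"ay": 0,"az": 0,"hand": 6},{"x": 0,"y": 0.005,"z": 0.19,"ax": 0,"ay": 0,"az": 0,"hand": 6}]}}

```text
clock: 11.95
eef_pos: [611.1, -32.5, 113.1]
tcp_rot: [3.14, 0.0, 1.806]
contact_force: [4.4, -3.6, -0.7]
opening: 0.125
grasp_force: 30.5
```

```bash
python3 -c "
from h import *
tl(.01,0)"
```

```text
clk 11.95 tilt 0.009 rad 230.1 Ft -0.77 Fr 3.46 op 0.125 g 30.5 [ 4.43315592 -3.6427842  -0.7396942 ] side -1.1377819884159583
0.01 y -0.003 z -0.003
0 y -0.002 z 0.043
```

Tilt is 0.009, with no sign of the end stop yet. I'll ease down onto it, a little more only, and hold.

Emit:
{"method": "drive_tool", "body": {"plan": [{"x": 0,"y": 0,"z": 0.02,"ax": 0,"ay": 0,"az": 0,"hand": 6},{"x": 0,"y": 0,"z": 0.045,"ax": 0,"ay": 0,"az": 0,"hand": 6},{"x": 0,"y": 0,"z": 0.06,"ax": 0,"ay": 0,"az": 0,"hand": 6},{"x": 0,"y": 0,"z": 0.06,"ax": 0,"ay": 0,"az": 0,"hand": 6},{"x": 0,"y": 0,"z": 0.06,"ax": 0,"ay": 0,"az": 0,"hand": 6}]}}

```text
clock: 12.45
eef_pos: [611.1, -32.5, 110.8]
tcp_rot: [3.14, 0.0, 1.806]
contact_force: [2.4, -3.4, 5.9]
opening: 0.127
grasp_force: 31.2
```

```bash
python3 -c "
from h import *
tl(.05,.1,.15,.2,.23,.25)"
```

```text
clk 12.45 tilt -0.001 rad 230.1 Ft 5.92 Fr 1.54 op 0.127 g 31.2 [ 2.40808578 -3.4392997   5.92062595] side -1.1518508398042995
0.05 y -0.009 z -0.233
0.1 y -0.026 z -0.463
0.15 y -0.054 z -0.691
0.2 y -0.094 z -0.917
0.23 y -0.124 z -1.052
0.25 y -0.146 z -1.141
```

It lies level on the end stop (upward reaction about 6 N). Now raise it to 0.255, just past the lowest notch.

Emit:
{"method": "drive_tool", "body": {"plan": [{"x": 0,"y": 0,"z": -0.1,"ax": 0,"ay": 0,"az": 0,"hand": 6},{"x": 0,"y": -0.01,"z": -0.26,"ax": 0,"ay": 0,"az": 0,"hand": 6},{"x": 0,"y": -0.025,"z": -0.44,"ax": 0,"ay": 0,"az": 0,"hand": 6},{"x": 0,"y": -0.045,"z": -0.62,"ax": 0,"ay": 0,"az": 0,"hand": 6},{"x": 0,"y": -0.075,"z": -0.8,"ax": 0,"ay": 0,"az": 0,"hand": 6},{"x": 0,"y": -0.105,"z": -0.96,"ax": 0,"ay": 0,"az": 0,"hand": 6},{"x": 0,"y": -0.13,"z": -1.08,"ax": 0,"ay": 0,"az": 0,"hand": 6},{"x": 0,"y": -0.146,"z": -1.15,"ax": 0,"ay": 0,"az": 0,"hand": 6}]}}

```text
clock: 13.25
eef_pos: [604.4, -34.1, 168.2]
tcp_rot: [3.138, 0.0, 1.806]
contact_force: [6.4, -2.3, -2.2]
opening: 0.125
grasp_force: 29.9
```

```bash
python3 -c "
from h import *
tl(.262,.24,.225,.21,.2)"
```

```text
clk 13.25 tilt 0.251 rad 230.5 Ft -3.58 Fr 4.98 op 0.125 g 29.9 [ 6.42092066 -2.2729206  -2.23265808] side -1.0968955445947752
0.262 y -0.022 z -0.047
0.24 y 0.003 z 0.051
0.225 y 0.019 z 0.119
0.21 y 0.034 z 0.186
0.2 y 0.043 z 0.231
```

Emit:
{"method": "drive_tool", "body": {"plan": [{"x": 0,"y": -0.01,"z": -0.06,"ax": 0,"ay": 0,"az": 0,"hand": 6},{"x": 0,"y": -0.01,"z": -0.06,"ax": 0,"ay": 0,"az": 0,"hand": 6},{"x": 0,"y": -0.005,"z": 0,"ax": 0,"ay": 0,"az": 0,"hand": 6},{"x": 0,"y": 0.01,"z": 0.06,"ax": 0,"ay": 0,"az": 0,"hand": 6},{"x": 0,"y": 0.02,"z": 0.11,"ax": 0,"ay": 0,"az": 0,"hand": 6},{"x": 0,"y": 0.025,"z": 0.13,"ax": 0,"ay": 0,"az": 0,"hand": 6}]}}

```text
clock: 13.85
eef_pos: [605.9, -33.7, 161.3]
tcp_rot: [3.138, 0.001, 1.806]
contact_force: [7.6, -1.9, -0.2]
opening: 0.128
grasp_force: 30.1
```

```bash
python3 -c "
from h import *
tl(.21,.2)"
```

```text
clk 13.85 tilt 0.220 rad 230.4 Ft -1.76 Fr 6.73 op 0.128 g 30.1 [ 7.59806418 -1.89674679 -0.24597316] side -1.1190143407883992
0.21 y 0.002 z 0.047
0.2 y 0.012 z 0.092
```

Emit:
{"method": "drive_tool", "body": {"plan": [{"x": 0,"y": 0.01,"z": 0.025,"ax": 0,"ay": 0,"az": 0,"hand": 6},{"x": 0,"y": 0.02,"z": 0.05,"ax": 0,"ay": 0,"az": 0,"hand": 6},{"x": 0,"y": 0.02,"z": 0.05,"ax": 0,"ay": 0,"az": 0,"hand": 6}]}}

```text
clock: 14.15
eef_pos: [606.4, -33.6, 158.8]
tcp_rot: [3.139, 0.0, 1.806]
contact_force: [5.0, -1.2, 0.2]
opening: 0.125
grasp_force: 30.1
```

```bash
python3 -c "
from h import *
tl()"
```

```text
clk 14.15 tilt 0.209 rad 230.4 Ft -0.71 Fr 4.49 op 0.125 g 30.1 [ 4.9522719  -1.18778945  0.23896752] side -1.1122705615555106
```

Emit:
{"method": "drive_tool", "body": {"plan": [{"x": 0,"y": 0.005,"z": 0.02,"ax": 0,"ay": 0,"az": 0,"hand": 6},{"x": 0,"y": 0.01,"z": 0.035,"ax": 0,"ay": 0,"az": 0,"hand": 6},{"x": 0,"y": 0.01,"z": 0.035,"ax": 0,"ay": 0,"az": 0,"hand": 6}]}}

```text
clock: 14.45
eef_pos: [606.6, -33.5, 157.8]
tcp_rot: [3.14, 0.0, 1.806]
contact_force: [2.7, -2.6, 8.4]
opening: 0.122
grasp_force: 30.8
```

```bash
python3 -c "
from h import *
tl()"
```

```text
clk 14.45 tilt 0.205 rad 230.4 Ft 7.85 Fr 3.68 op 0.122 g 30.8 [ 2.68412675 -2.5775383   8.43677821] side -1.0752816924775768
```

It has seated on the pawl at 0.205, reaction +8 N. I'll ease off the push, then open just to 40 mm.

Emit:
{"method": "drive_tool", "body": {"plan": [{"x": 0,"y": 0,"z": -0.02,"ax": 0,"ay": 0,"az": 0,"hand": 6},{"x": 0,"y": 0,"z": -0.02,"ax": 0,"ay": 0,"az": 0,"hand": 14},{"x": 0,"y": 0,"z": -0.02,"ax": 0,"ay": 0,"az": 0,"hand": 20},{"x": 0,"y": 0,"z": -0.02,"ax": 0,"ay": 0,"az": 0,"hand": 30},{"x": 0,"y": 0,"z": -0.02,"ax": 0,"ay": 0,"az": 0,"hand": 38},{"x": 0,"y": 0,"z": -0.02,"ax": 0,"ay": 0,"az": 0,"hand": 40},{"x": 0,"y": 0,"z": -0.02,"ax": 0,"ay": 0,"az": 0,"hand": 40}]}}

```text
clock: 15.15
eef_pos: [605.6, -33.5, 157.8]
tcp_rot: [-3.141, -0.0, 1.806]
contact_force: [0.6, -1.2, -0.3]
opening: 0.468
grasp_force: 0.0
```

```bash
python3 -c "
from h import *
tl()"
```

```text
clk 15.15 tilt 0.205 rad 229.4 Ft -0.34 Fr 0.24 op 0.468 g 0.0 [ 0.601143   -1.19439727 -0.28423464] side -0.8560440212091136
```

Emit:
{"method": "drive_tool", "body": {"plan": [{"x": 0,"y": 0,"z": -0.3,"ax": 0,"ay": 0,"az": 0,"hand": 40},{"x": 0,"y": 0,"z": -0.8,"ax": 0,"ay": 0,"az": 0,"hand": 40},{"x": 0,"y": 0,"z": -1.4,"ax": 0,"ay": 0,"az": 0,"hand": 40},{"x": 0,"y": 0,"z": -2.0,"ax": 0,"ay": 0,"az": 0,"hand": 40},{"x": 0,"y": 0,"z": -2.6,"ax": 0,"ay": 0,"az": 0,"hand": 40},{"x": 0,"y": 0,"z": -3.0,"ax": 0,"ay": 0,"az": 0,"hand": 40},{"x": 0,"y": 0,"z": -3.0,"ax": 0,"ay": 0,"az": 0,"hand": 40}]}}

```text
clock: 15.85
eef_pos: [607.3, -33.7, 312.5]
tcp_rot: [3.135, 0.002, 1.806]
contact_force: [-0.1, -0.7, -0.3]
opening: 0.467
grasp_force: 0.0
```

```bash
python3 -c "
from h import *
st()
f=imaging.grab_frame('side')[100:230,180:320]
cv2.imwrite('pics/z.png',cv2.resize(f[:,:,::-1],None,fx=4.5,fy=4.5,interpolation=2))"
```

```text
clock 15.85
qpos [-0.058  0.258  1.582  0.     1.295 -0.293]
eef_pos [607.34  -33.703 312.459]
tcp_rot [3.135 0.002 1.806]
contact_force [-0.129 -0.743 -0.295]
opening 0.46742338811085327
grasp_force 0.0
```

View pics/z.png

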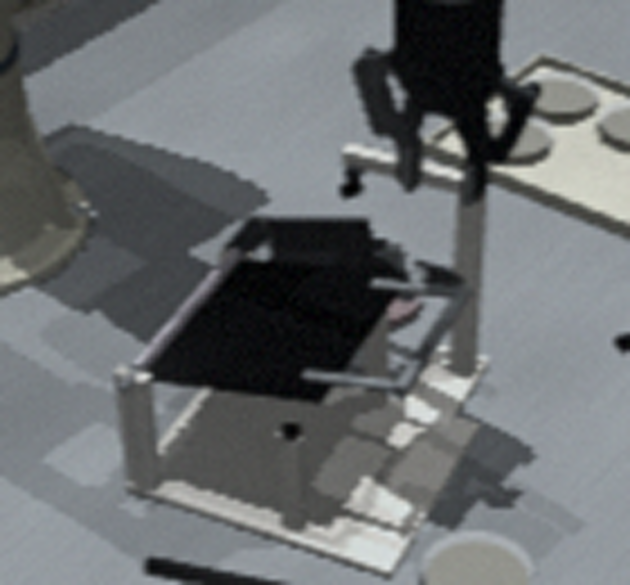

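The board is propped at a shallow tilt. The bar runs about (405,385)-(465,285), the gripper is well clear above it, and the dish and marker in this view have not moved. Handing in.

```bash
python3 -c "
from rig import r
print(r.sign_off())"
```

```text
the job is handed in; nothing more can be done
None
```

The job is handed in (no verdict came back): I tripped the pawl at the stop (about 0.86 rad, some 11 to 12 N above the board's own load, over the expected 7 to 10 N but well under the 22 N limit), laid the board level, and left it released on its pawl in the lowest notch at about 0.205 rad.

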